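# Sort the tagged oxide pots and lock the reject away

### The arm

A 6-joint arm with a two-finger parallel gripper is mounted at the origin on a cart in front of the work surface, level with it; the furniture and walls round the work are solid. World frame = base frame: x ahead of the robot, y to its left, z up, the work surface at z = 0. Lengths are in m, angles in rad, forces in N, time in s.
With the tool pointing down it reaches from about 0.325 to 0.75 m from the base axis. Payload 7.6 kg.
Tool frame: the origin (TCP) lies midway between the tips of the shut fingers; the grasp point (between the pads) lies 19 mm behind it; z points along the fingers, y is the line along which they close (so a half turn about z gives the same grasp; the last joint's range is limited). The gripper opens to 85 mm and grips with 20 to 120 N. Pads are 22 mm wide; open, the fingers measure 114 mm over their backs; the gripper's body (76 mm by 85 mm) begins 54 mm behind the grasp point. The pads swing forward as they close: fully open they stand 13 mm farther back than shut.
Start: joints at [-1.414, 0.052, 1.401, -0, 1.689, -0.07], TCP at [0.118, -0.512, 0.231] pointing down, gripper open.
Joint ranges: [-2.9, 2.9], [-0.91, 2.17], [0.12, 2.37], [-1.06, 4.2], [0.26, 2.73], [-2.93, 2.93]. Speed limits (rad/s): [2.57, 2.57, 3.01, 3.14, 3.14, 3.14].

### API

Orientations are given as [roll, pitch, yaw] about the fixed x, y, z axes, in that order (R = Rz(yaw) Ry(pitch) Rx(roll)).
In Python, from workcell import get_obs, capture, finish_job, regions_of gives the robot as it stands. The module is installed in compiled form; this text tells all that it offers.
- The arm moves only by the tool carry_out, never from a script. Its argument "steps" is a list that holds one entry, the list of rows, each a list of 6 numbers: the shift along the world's x, y, z in units of 0.04 m (1.0 is 0.04 m), then the turn, a rotation vector about the world's x, y, z in units of 0.12 rad (1.0 is 0.12 rad). A call has 1 to 10 rows; each row shifts and turns the commanded pose from where the row before left it; what a row does not reach is not made up. A row lasts 1/12 s, in which the tool goes at most 41.7 mm and 7.16 degrees, less where a joint would pass 70% of its speed; a pose out of reach is approached as far as the arm can. A call with a number of a shift or a turn outside -1 to 1 is refused whole. A call with a gripper value outside its range is refused whole. "gripper" is the closure, from -1 (fully open) to 1 (shut), set as the call begins (left out, the last holds). The fingers move at their own pace and stop on an object; "squeeze" is the grip in N (left out, the last holds). Time passes only in rows, so rows that do not move let the fingers close. It gives the time, the measured TCP pose, the force, the opening and the grip force at its end, in the units of the state.
- get_obs(): the state, without advancing time (a new reading comes with each control period).
- capture(name): name is "scene" or "top" or "wrist"; returns a dict with "pixels" (480x640x3 uint8, blue, green, red), "z_map" (480x640 float32, m along the optical axis (not along the pixel's ray), 0 where there is no reading), "K" (3x3 intrinsics, pixels), "R" (3x3) and "t" (3): a world point X has camera coordinates R X + t; the wrist camera has in their place "hand_eye" (4x4, takes a point from camera to tool coordinates, whose origin is the TCP and whose axes are the flange's). Camera axes: x right, y down, z forward; pixel columns grow to the right and rows downward; lengths in m; the calibration is good to about 2 mm. A picture is of the moment at which its call begins: read the wrist's pose just before it.
- finish_job(): hands the job in; it is judged then, once.
Trained networks look in the newest picture that a camera, given by its name, has taken for a name from the list of things; names that differ only in an ending like _2 or _b are one class to them, and where a whole thing is asked for, a point or a joint stands for the part that bears it (a point fixed in the world has none). Each returns a list of dicts, best first, with "confidence" (0 to 1); they miss things now and then, are a little off and sometimes report something else, mostly with a low value. They report only what shows in the picture. A call takes as long as a camera call. They do not tell look-alikes from the thing itself.
- regions_of(target, camera): "region" (480x640 bool, what is visible of it) and "rect" ([centre column, centre row, width, height] in pixels, round what is visible of it).
The state is a dict: "time": time; "joint_positions": joint angles; "joint_velocities": joint speeds; "tau": joint torques, N m; "eef_pos": TCP position; "ee_rot": TCP orientation; "force": force on the tool from outside, world axes, zero at the start; "ft_torque": the same for the moment, N m; "opening": opening from 0.0 (shut) to 1.0 (fully open); "grip_force": force on a finger pad.
Only numpy, scipy, OpenCV 4.12 (cv2) and the standard library are available. Lean on these libraries where they do the work, as an engineer would, in place of code of your own. Each camera call takes 0.05 s, during which the arm holds its last target. There are 200 camera calls.

### The job

Sort the two tagged oxide pots by their tags: stand the green-tagged pot upright in the green nest of the wooden rack and the red-tagged pot upright in the red nest of the reject locker. Then lock the reject away: pull the black plunger knob up, slide the clear cover over the red nest to the other end of its travel, and let the plunger drop fully into its hole there. Leave the two untagged pots where they stand.

Things in the scene. Friction and masses are not known exactly. Their poses are not given: they have to be found in the camera images.
- pot_green_mid (a point): a small cream glaze-oxide pot with a white cap, 32 mm in diameter and 44 mm tall (cap: the top 10 mm, 26 mm across), about 50 g; GREEN inspection tag: a green disc on top of the cap with a green band round the cap. Point: on its axis, half-way up (22 mm above its foot), z up the pot. It starts standing on the table.
- pot_red_mid (a point): a small cream glaze-oxide pot with a white cap, 32 mm in diameter and 44 mm tall (cap: the top 10 mm, 26 mm across), about 50 g; RED inspection tag: a red disc on top of the cap with a red band round the cap. Point: on its axis, half-way up (22 mm above its foot), z up the pot. Otherwise identical to the green-tagged pot; the two swap places from start to start.
- pass_nest (a point): the pass nest: a square green nest with a flat floor, 64 mm inside, with a lip 6 mm high and 4 mm thick, on a fixed wooden rack 100x100x6 mm at the robot's right. Point: centre of the nest's floor, 6 mm above the table; x and y along the sides of the nest, z up.
- reject_nest (a point): square red nest, 64 mm inside, lip 6 mm high, on the grey base (150 x 235 mm) of the fixed reject locker at the robot's left. Point: centre of its floor, 6 mm above the table; z up, +y = way the cover slides shut, +x towards the aluminium rail (26 mm wide, top 58 mm above the table, centre line 75 mm away). Cover parked: nest open from above, cover's edge 79 mm from its centre.
- cover (a joint): slide of the clear (whitish) plastic cover with red edges along the rail, m: 0 = parked beside the nest (start), 0.125 = over the nest, at the second hole (stop at 0.126). The plunger drops in within 2 mm of 0.125 and locks the cover at 0 and 0.125. Cover 92 mm long, top 67 mm, underside 60 mm above the table: it passes over an upright pot. Friction about 1 N.
- plunger (a joint): lift of the spring plunger, m: 0 = dropped fully into a hole (start), 0.018 = stop. Its pin is clear of the hole above 0.009; the spring pushes it down with 4 N at 0, 7 N at 0.014. Let go between the holes it rests on the rail.
- knob_grip (a point): the plunger's black round knob on the cover, above the rail: 24 mm in diameter, 26 mm tall, its top 107 mm above the table when down, its underside 14 mm above the cover's top; gripped from above. Point: middle of the knob on its axis; moves with cover and plunger. z up, +y = way the cover slides shut.
- pot_maroon_mid (a point): a dark maroon oxide pot with a plain white cap and no tag, 32 mm in diameter, 53 mm tall; not part of the sorting. Point: on its axis, half-way up.
- pot_slate_mid (a point): a slate-blue oxide pot with a plain white cap and no tag, 32 mm in diameter, 48 mm tall; not part of the sorting. Point: on its axis, half-way up.
Not all that is in view belongs to the job. What is shaped like the part that bears pot_red_mid but orange is not meant.

How it is judged:
On the way, in this order (a step that is already met when the one before it is completed fails the run):
1. both tagged pots stand in their nests, the cover still parked (x of pot_green_mid in the frame of pass_nest between -0.018 and 0.018 m and y of pot_green_mid in the frame of pass_nest between -0.018 and 0.018 m and z of pot_green_mid in the frame of pass_nest below 0.026 m and angle between each of pot_green_mid, pot_red_mid's own z axis and vertical below 0.12 rad and x of pot_red_mid in the frame of reject_nest between -0.018 and 0.018 m and y of pot_red_mid in the frame of reject_nest between -0.018 and 0.018 m and z of pot_red_mid in the frame of reject_nest below 0.026 m and value of joint cover below 0.01 m), for 0.2 s.
2. the plunger is pulled up clear of its hole (value of joint plunger above 0.0085 m), for 0.1 s.
At the end, for the whole second after the job is handed in: The green-tagged pot stands upright (within 7 degrees) on the floor of the green nest and the red-tagged pot likewise in the red nest (within 18 mm of centre along each side); the cover is over the red nest (beyond 0.120 m) and the plunger is down in its hole there (under 3 mm up) (x of pot_green_mid in the frame of pass_nest between -0.018 and 0.018 m and y of pot_green_mid in the frame of pass_nest between -0.018 and 0.018 m and z of pot_green_mid in the frame of pass_nest below 0.026 m and angle between each of pot_green_mid, pot_red_mid's own z axis and vertical below 0.12 rad and x of pot_red_mid in the frame of reject_nest between -0.018 and 0.018 m and y of pot_red_mid in the frame of reject_nest between -0.018 and 0.018 m and z of pot_red_mid in the frame of reject_nest below 0.026 m and value of joint cover above 0.12 m and value of joint plunger below 0.003 m); the robot touches nothing.
It fails at once if an untagged pot is shifted by more than 3 cm (distance of any of pot_maroon_mid, pot_slate_mid from where it was at the start of the episode above 0.03 m).
It also fails if it takes over 61 s, if anything falls off the work surface, if the arm or the gripper's body presses on something with over 40 N, if the wrist force passes 120 N, or if a joint passes its speed limit or range.

## Working session

There is one attempt and no reset: what is moved stays moved. The work goes in short steps, Python scripts to look and compute and a tool call to move; the robot and the scene stay as the last step left them, time stands still between calls to the robot, and variables do not carry over. Pictures are saved under pics/ and viewed, at most 10 in all, crops included, and the job is handed in when it is done.

Besides the shell and the picture viewer there is one more tool, called after ">>>" as a command line: name --argument value ..., lists and objects as JSON in quotes. carry_out: Moves the arm, as the interface text tells. Its arguments: {"type":"object","properties":{"steps":{"type":"array"},"gripper":{"type":"number"},"squeeze":{"type":"number"}},"required":["steps"]}

```bash
mkdir -p pics && cat > h.py <<'E'
import numpy as np, cv2
from workcell import get_obs, capture, finish_job, regions_of
def pts(c, m):
    v,u=np.nonzero(m&(c["z_map"]>0)); z=c["z_map"][v,u]
    K=c["K"]; P=np.stack([(u-K[0,2])*z/K[0,0],(v-K[1,2])*z/K[1,1],z],1)
    return (P-c["t"])@c["R"] 
E
python3 - <<'E'
from h import *
o=get_obs(); print(o)
for n in ("scene","top"):
    c=capture(n); cv2.imwrite(f"pics/{n}.png",c["pixels"])
    for t in ["pot_green_mid","pot_red_mid","pot_maroon_mid","pot_slate_mid","cover","plunger","pass_nest","reject_nest","knob_grip"]:
        try:
            for r in regions_of(t,n)[:4]:
                p=pts(c,r["region"])
                zt=np.percentile(p[:,2],97) if len(p) else 0
                q=p[p[:,2]>zt-.004]
                print(n,t,round(r["confidence"],2),np.round(r["rect"]),np.round(np.median(p,0),3),"top",np.round(q.mean(0),3),"mm",np.round(np.percentile(p,[3,97],axis=0),3).tolist())
        except Exception as e: print(n,t,e)
E
```

```text
{'time': 0.0, 'joint_positions': array([-1.41426782e+00,  5.28220504e-02,  1.40171802e+00, -2.09114867e-05,
        1.68859794e+00, -7.02850936e-02]), 'joint_velocities': array([-0.00013446,  0.00101454, -0.00018144, -0.00121317, -0.00182134,
        0.00025404]), 'tau': array([-3.24935827e-04, -3.81670332e+01, -3.60191274e+01, -8.96915276e-05,
        6.16205216e-03, -3.28402530e-05]), 'eef_pos': array([ 0.11803648, -0.51125272,  0.23048352]), 'ee_rot': array([-3.14004965e+00, -8.78070250e-05,  2.26811087e-01]), 'force': array([ 0.02864478,  0.61471995, -0.95503804]), 'ft_torque': array([-0.00845311, -0.06496908, -0.01940792]), 'grip_force': 0.0, 'opening': 0.9970159135129312}
scene pot_green_mid 0.62 [372. 244.  14.  25.] [ 0.472 -0.149  0.031] top [ 0.476 -0.157  0.044] mm [[0.461, -0.167, 0.007], [0.487, -0.142, 0.046]]
scene pot_red_mid 0.86 [411. 256.  10.  26.] [ 0.381 -0.153  0.029] top [ 0.385 -0.162  0.044] mm [[0.37, -0.172, 0.002], [0.397, -0.147, 0.046]]
scene pot_red_mid 0.82 [367. 283.  13.  27.] [ 0.406 -0.024  0.029] top [ 0.412 -0.032  0.045] mm [[0.397, -0.044, 0.0
[... 2697 characters left out ...]
], [0.394, 0.049, 0.052]]
top cover 0.96 [250. 248.  44.  66.] [0.48  0.131 0.065] top [0.538 0.137 0.107] mm [[0.417, 0.087, 0.061], [0.548, 0.174, 0.105]]
top cover 0.32 [245. 221.  10.  13.] [0.537 0.137 0.106] top [0.538 0.138 0.108] mm [[0.527, 0.127, 0.085], [0.549, 0.148, 0.111]]
top plunger 0.44 [242. 222.  11.   7.] [0.536 0.137 0.107] top [0.538 0.138 0.108] mm [[0.527, 0.128, 0.092], [0.547, 0.147, 0.111]]
top pass_nest 0.62 [428. 277.  45.  40.] [ 0.424 -0.288  0.007] top [ 0.425 -0.288  0.012] mm [[0.379, -0.337, 0.003], [0.471, -0.242, 0.014]]
top reject_nest 0.92 [222. 252. 108.  74.] [0.475 0.192 0.049] top [0.484 0.131 0.07 ] mm [[0.402, 0.083, 0.004], [0.543, 0.302, 0.069]]
```

```bash
python3 - <<'E'
import cv2,numpy as np
a=cv2.imread("pics/scene.png")[200:400,190:470]; b=cv2.imread("pics/top.png")[180:340,160:460]
cv2.imwrite("pics/a.png",cv2.resize(a,None,fx=2.8,fy=2.8,interpolation=2)); cv2.imwrite("pics/b.png",cv2.resize(b,None,fx=2.66,fy=2.66,interpolation=2))
E
```

```text
(no output)
```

View pics/a.png

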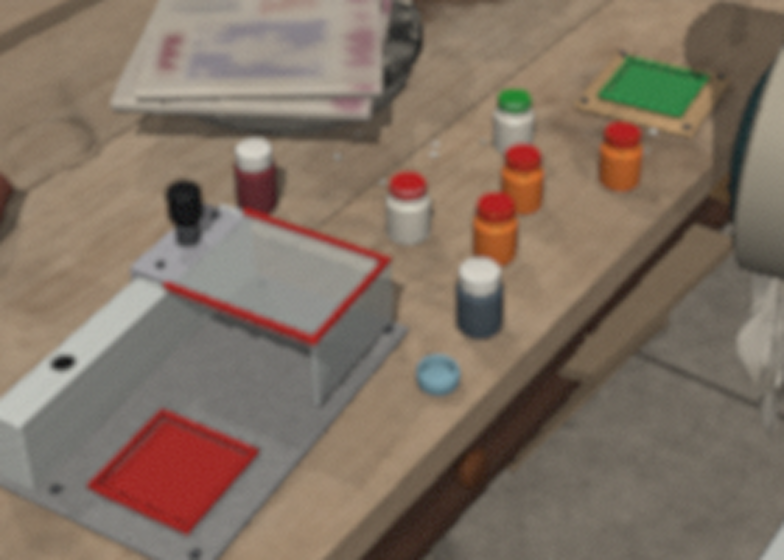

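View pics/b.png

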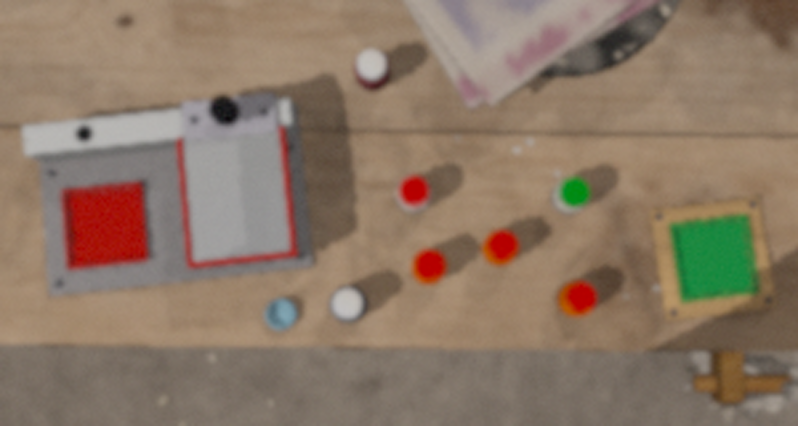

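The green-tagged pot is at scene (372,244). Red caps that could be mistaken for the red pot are at scene (336,275), which has a cream body, and at (376,264), (367,283) and (411,256), which are orange decoys. I choose (336,275). Next I'll measure the nests and the knob.

```bash
python3 - <<'E'
from h import *
for n in ("scene","top"):
    c=capture(n); hsv=cv2.cvtColor(c["pixels"],cv2.COLOR_BGR2HSV).astype(int); H,S,V=hsv[...,0],hsv[...,1],hsv[...,2]
    red=((H<6)|(H>174))&(S>150)&(V>90); gr=(H>45)&(H<80)&(S>110)
    for nm,m in(("red",red),("green",gr)):
        k,l,st,ce=cv2.connectedComponentsWithStats(m.astype(np.uint8))
        for i in range(1,k):
            if st[i,4]<25: continue
            p=pts(c,l==i)
            if not len(p): continue
            s=""
            if st[i,4]>300:
                q=p[p[:,2]<.03]
                if len(q)<100: continue
                r=cv2.minAreaRect(q[:,:2].astype(np.float32)*1000); s=str(r)
            print(n,nm,np.round(ce[i]),st[i,4],np.round(p.mean(0),3),np.round((p.min(0)+p.max(0))[:2]/2,3),s)
    # rail: height ~58mm, cover red edges; dark points for holes
    v,u=np.nonzero(c["z_map"]>0); P=pts(c,c["z_map"]>0)
    m=(abs(P[:,2]-.059)<.004)&(P[:,1]>.18)&(P[:,1]<.34)&(P[:,0]>.5)&(P[:,0]<.58)
    q=P[m]; print("rail",cv2.minAreaRect(q[:,:2].astype(np.float32)*1000))
    d=q[V[v[m],u[m]]<60]; print("hole",d.mean(0),len(d))
    m=(P[:,2]>.09)&(P[:,2]<.115)&(abs(P[:,0]-.536)<.03)&(abs(P[:,1]-.14)<.03); print("knob",P[m].mean(0),(P[m].min(0)+P[m].max(0))/2)
E
```

```text
scene red [392. 134.] 514 [ 0.78  -0.75   0.024] [ 0.745 -0.706] ((759.4559936523438, -714.6947631835938), (123.27880859375, 140.50457763671875), 1.7151068449020386)
scene red [357. 147.] 45 [ 0.808 -0.59   0.024] [ 0.793 -0.593] 
scene red [374. 160.] 435 [ 0.717 -0.544  0.02 ] [ 0.722 -0.557] ((719.9127197265625, -543.3368530273438), (161.63021850585938, 49.1402587890625), 15.673249244689941)
scene red [412. 248.] 95 [ 0.386 -0.166  0.041] [ 0.4   -0.195] 
scene red [376. 256.] 90 [ 0.427 -0.094  0.044] [ 0.427 -0.095] 
scene red [335. 265.] 70 [ 0.476 -0.02   0.045] [ 0.476 -0.019] 
scene red [367. 273.] 107 [ 0.411 -0.032  0.044] [ 0.416 -0.05 ] 
scene red [294. 301.] 270 [0.457 0.13  0.062] [0.495 0.097] 
scene red [252. 368.] 1395 [0.447 0.253 0.007] [0.445 0.255] ((445.42755126953125, 254.36334228515625), (71.3033676147461, 73.6950912475586), 6.286489009857178)
scene green [423. 231.] 454 [ 0.424 -0.292  0.007] [ 0.423 -0.286] ((421.8909912109375, -287.5285339355469), (68.80512237548828, 74.31777954101562), 7.753868579864502)
scene green [373. 235.] 57 [ 0.477 -0.161  0.044] [
[... 1109 characters left out ...]
, (69.19538879394531, 69.7188491821289), 6.936176776885986)
top red [349. 271.] 81 [ 0.433 -0.097  0.046] [ 0.432 -0.097] 
top red [322. 279.] 82 [ 0.415 -0.034  0.046] [ 0.416 -0.034] 
top red [379. 291.] 91 [ 0.389 -0.166  0.046] [ 0.388 -0.166] 
top green [376. 252.] 94 [ 0.479 -0.16   0.046] [ 0.48 -0.16] 
top green [428. 276.] 860 [ 0.425 -0.289  0.008] [ 0.425 -0.288] ((424.73553466796875, -288.4967041015625), (69.40363311767578, 72.05882263183594), 7.546085834503174)
rail ((525.1688842773438, 246.78073120117188), (26.90850067138672, 136.1029052734375), 6.75607442855835)
hole [0.52265088 0.26349868 0.05876717] 6
knob [0.53691806 0.13716116 0.10533052] [0.53824494 0.13757687 0.10120444]
```

>>> carry_out --steps '[[[0.64,0.63,-0.18,0,0,-0.45],[0.64,0.63,-0.18,0,0,-0.45],[0.64,0.63,-0.18,0,0,0],[0.64,0.63,-0.18,0,0,0],[0.64,0.63,-0.18,0,0,0],[0.64,0.63,-0.18,0,0,0],[0.64,0.63,-0.18,0,0,0],[0.64,0.63,-0.18,0,0,0],[0.64,0.63,-0.18,0,0,0],[0.64,0.63,-0.18,0,0,0]]]' --gripper -1 --squeeze 40

```text
time: 1.93
eef_pos: [0.3751, -0.2581, 0.1592]
ee_rot: [3.141, -0.0, 0.119]
force: [-0.2, -0.5, 0.6]
opening: 0.999
grip_force: 0.0
```

>>> carry_out --steps '[[[0.64,0.63,-0.18,0,0,0],[0.64,0.63,-0.18,0,0,0],[0.64,0.63,-0.18,0,0,0],[0.64,0.63,-0.18,0,0,0],[0,0,0,0,0,0],[0,0,0,0,0,0],[0,0,0,0,0,0]]]'

```text
time: 2.52
eef_pos: [0.4763, -0.159, 0.1306]
ee_rot: [3.141, 0.0, 0.119]
force: [-0.3, 0.4, 0.2]
opening: 0.997
grip_force: 0.0
```

```bash
cat >> h.py <<'E'
from scipy.spatial.transform import Rotation as Ro
def wrist(o=None):
    o=get_obs(); c=capture("wrist"); T=c["hand_eye"]; R=Ro.from_euler("xyz",o["ee_rot"]).as_matrix()
    M=R@T[:3,:3]; tt=R@T[:3,3]+o["eef_pos"]; c["R"]=M.T; c["t"]=-M.T@tt
    return o,c
def look(t,name,lo,hi,near):
    o,c=wrist(); cv2.imwrite(f"pics/{name}.png",c["pixels"]); print(o["time"],o["eef_pos"],o["ee_rot"],o["opening"],o["grip_force"],o["force"])
    for r in regions_of(t,"wrist")[:4]:
        p=pts(c,r["region"]); q=p[(p[:,2]>lo)&(p[:,2]<hi)]
        if len(q)>5: print(round(r["confidence"],2),np.round(r["rect"]),len(q),np.round(q.mean(0),4),"rect",cv2.minEnclosingCircle(q[:,:2].astype(np.float32)))
    P=pts(c,c["z_map"]>0); q=P[(P[:,2]>lo)&(P[:,2]<hi)&(np.hypot(P[:,0]-near[0],P[:,1]-near[1])<.03)]
    if len(q): print("depth",len(q),q.mean(0),cv2.minEnclosingCircle(q[:,:2].astype(np.float32)))
    return o,c
E
python3 -c "
from h import *
look('pot_green_mid','w1',.036,.055,(.478,-.159))"
```

```text
2.5167 [ 0.47625922 -0.15903422  0.13058561] [3.14123918e+00 3.54856707e-04 1.19083516e-01] 0.9966082303431343 0.0 [-0.27641969  0.39092469  0.20109802]
0.97 [326. 241.  51.  57.] 1605 [ 0.4779 -0.1587  0.0438] rect ((0.47652560472488403, -0.15863630175590515), 0.014026017859578133)
depth 1610 [ 0.47789703 -0.1587454   0.04381749] ((0.47652560472488403, -0.15863630175590515), 0.014026017859578133)
```

>>> carry_out --steps '[[[0.02,0,-0.6,0,0,0],[0,0,-0.6,0,0,0],[0,0,-0.6,0,0,0],[0,0,-0.6,0,0,0],[0,0,-0.36,0,0,0],[0,0,-0.2,0,0,0],[0,0,0,0,0,0],[0,0,0,0,0,0]]]'

```text
time: 3.28
eef_pos: [0.4774, -0.1595, 0.0129]
ee_rot: [3.141, -0.001, 0.118]
force: [1.3, 0.6, -0.3]
opening: 0.997
grip_force: 0.0
```

>>> carry_out --steps '[[[0,0,0,0,0,0],[0,0,0,0,0,0],[0,0,0,0,0,0],[0,0,0,0,0,0],[0,0,0,0,0,0],[0,0,0,0,0,0],[0,0,0,0,0,0],[0,0,0,0,0,0]]]' --gripper 1 --squeeze 40

```text
time: 3.95
eef_pos: [0.4777, -0.159, 0.0129]
ee_rot: [3.141, -0.001, 0.119]
force: [-1.0, 0.2, 5.6]
opening: 0.347
grip_force: 39.8
```

>>> carry_out --steps '[[[0,0,0.5,0,0,0],[0,0,0.8,0,0,0],[0,0,0.8,0,0,0],[-0.27,-0.645,0,0,0,0],[-0.27,-0.645,0,0,0,0],[-0.27,-0.645,0,0,0,0],[-0.27,-0.645,0,0,0,0],[-0.27,-0.645,0,0,0,0],[0,0,0,0,0,0],[0,0,0,0,0,0]]]'

```text
time: 4.78
eef_pos: [0.4226, -0.2884, 0.0956]
ee_rot: [-3.141, 0.001, 0.116]
force: [-0.1, 0.4, -1.4]
opening: 0.347
grip_force: 39.8
```

>>> carry_out --steps '[[[0,0,-0.5,0,0,0],[0,0,-0.5,0,0,0],[0,0,-0.5,0,0,0],[0,0,-0.25,0,0,0],[0,0,-0.1,0,0,0],[0,0,-0.05,0,0,0],[0,0,0,0,0,0],[0,0,0,0,0,0]]]'

```text
time: 5.45
eef_pos: [0.424, -0.288, 0.0213]
ee_rot: [3.14, -0.001, 0.119]
force: [0.2, -0.1, -0.4]
opening: 0.343
grip_force: 39.9
```

>>> carry_out --steps '[[[0,0,-0.04,0,0,0],[0,0,0,0,0,0],[0,0,0,0,0,0]]]'

```text
time: 5.7
eef_pos: [0.4235, -0.2879, 0.019]
ee_rot: [3.141, -0.001, 0.119]
force: [0.7, -0.5, -0.8]
opening: 0.345
grip_force: 39.9
```

>>> carry_out --steps '[[[0,0,0,0,0,0],[0,0,0,0,0,0],[0,0,0,0,0,0],[0,0,0,0,0,0],[0,0,0,0,0,0],[0,0,0,0,0,0]]]' --gripper -1

```text
time: 6.2
eef_pos: [0.4233, -0.2878, 0.0185]
ee_rot: [3.142, 0.0, 0.119]
force: [0.1, -0.6, -0.3]
opening: 1.0
grip_force: 0.0
```

>>> carry_out --steps '[[[0,0,0.3,0,0,0],[0,0,0.7,0,0,0],[0,0,0.9,0,0,0],[0,0,0.9,0,0,0],[0,0,0,0,0,0],[0,0,0,0,0,0]]]'

```text
time: 6.7
eef_pos: [0.4245, -0.2887, 0.1342]
ee_rot: [3.137, -0.005, 0.119]
force: [0.5, 0.9, -0.2]
opening: 1.0
grip_force: 0.0
```

```bash
python3 - <<'E'
from h import *
o,c=look('pot_green_mid','w2',.04,.06,(.424,-.288))
hsv=cv2.cvtColor(c["pixels"],cv2.COLOR_BGR2HSV).astype(int)
p=pts(c,(hsv[...,0]>45)&(hsv[...,0]<80)&(hsv[...,1]>110)); q=p[p[:,2]<.02]
print(cv2.minAreaRect(q[:,:2].astype(np.float32)*1000),np.percentile(q,[5,50,95],axis=0)); cv2.imwrite("pics/w2.png",c["pixels"])
E
```

```text
6.7 [ 0.42447967 -0.28873417  0.13415956] [ 3.1369168  -0.00454584  0.11879665] 1.0001935895195213 0.0 [ 0.50773379  0.92781804 -0.20867389]
0.88 [323. 245.  50.  58.] 1646 [ 0.4237 -0.2871  0.0498] rect ((0.4223822355270386, -0.286949098110199), 0.01394739467650652)
depth 1652 [ 0.42371841 -0.28712587  0.04981066] ((0.4223822355270386, -0.286949098110199), 0.01394739467650652)
((421.58990478515625, -287.95281982421875), (73.83444213867188, 72.14224243164062), 7.967671871185303) [[ 0.39022289 -0.32075733  0.00438214]
 [ 0.4308362  -0.2884711   0.00575108]
 [ 0.45592632 -0.25520023  0.01131388]]
```

View pics/w2.png

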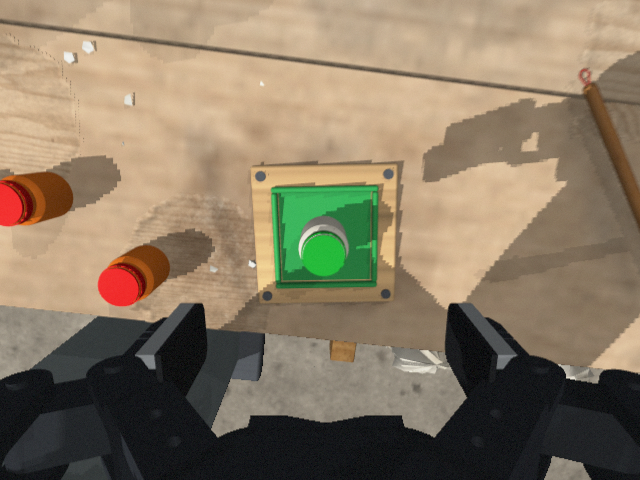

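The wrist view shows the green pot standing upright, centred in the green nest at (323,245). Next is the red pot.

>>> carry_out --steps '[[[0.165,0.84,0,0,0,0],[0.165,0.84,0,0,0,0],[0.165,0.84,0,0,0,0],[0.165,0.84,0,0,0,0],[0.165,0.84,0,0,0,0],[0.165,0.84,0,0,0,0],[0.165,0.84,0,0,0,0],[0.165,0.84,0,0,0,0],[0,0,0,0,0,0],[0,0,0,0,0,0]]]'

```text
time: 7.63
eef_pos: [0.4754, -0.0175, 0.1291]
ee_rot: [-3.141, 0.003, 0.122]
force: [-0.1, -0.6, 0.0]
opening: 0.999
grip_force: 0.0
```

```bash
python3 -c "
from h import *
look('pot_red_mid','w3',.036,.055,(.477,-.020))"
```

```text
7.6333 [ 0.47539834 -0.01754968  0.12911897] [-3.14115286e+00  2.87164379e-03  1.22073775e-01] 0.9992766412457962 0.0 [-0.05737755 -0.57878326  0.03941217]
0.88 [338. 333.  49.  68.] 1427 [ 0.4144 -0.0331  0.0436] rect ((0.4129531681537628, -0.03355306759476662), 0.013961306773126125)
0.78 [332. 239.  50.  63.] 1616 [ 0.4778 -0.0191  0.0438] rect ((0.4764593243598938, -0.01933634653687477), 0.013866129331290722)
0.59 [428. 320.  49.  64.] 910 [ 0.4312 -0.0904  0.0432] rect ((0.430215984582901, -0.09475123882293701), 0.013318860903382301)
depth 1633 [ 0.47767443 -0.01900894  0.04382456] ((0.4764593243598938, -0.01933634653687477), 0.013866129331290722)
```

View pics/w3.png

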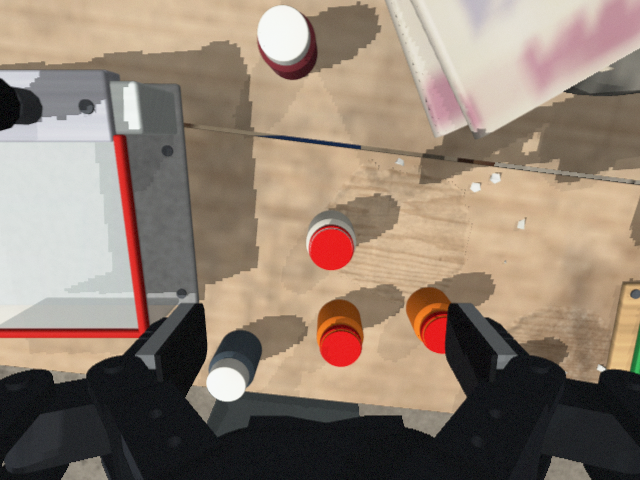

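The cream-bodied red-tagged pot is at (332,239), with an orange decoy below it at (338,333). I'll grasp the cream one.

>>> carry_out --steps '[[[0.02,0,-0.6,0,0,0],[0,0,-0.6,0,0,0],[0,0,-0.6,0,0,0],[0,0,-0.6,0,0,0],[0,0,-0.33,0,0,0],[0,0,-0.2,0,0,0],[0,0,0,0,0,0],[0,0,0,0,0,0]]]'

```text
time: 8.4
eef_pos: [0.477, -0.0197, 0.0136]
ee_rot: [3.141, 0.0, 0.117]
force: [0.7, -0.2, 1.4]
opening: 0.998
grip_force: 0.0
```

>>> carry_out --steps '[[[0,0,0,0,0,0],[0,0,0,0,0,0],[0,0,0,0,0,0],[0,0,0,0,0,0],[0,0,0,0,0,0],[0,0,0,0,0,0],[0,0,0,0,0,0],[0,0,0,0,0,0]]]' --gripper 1 --squeeze 40

```text
time: 9.07
eef_pos: [0.4773, -0.019, 0.014]
ee_rot: [3.141, -0.001, 0.119]
force: [-2.1, -0.1, 5.5]
opening: 0.351
grip_force: 39.9
```

>>> carry_out --steps '[[[0,0,0.5,0,0,0],[0,0,0.95,0,0,0],[0,0,0.95,0,0,0],[0,0,1.0,0,0,0],[-0.09,0.85,0,0,0,0],[-0.09,0.85,0,0,0,0],[-0.09,0.85,0,0,0,0],[-0.09,0.85,0,0,0,0],[-0.09,0.85,0,0,0,0],[-0.09,0.85,0,0,0,0]]]'

```text
time: 9.9
eef_pos: [0.4546, 0.1866, 0.149]
ee_rot: [3.141, 0.0, 0.119]
force: [0.7, -1.2, -1.1]
opening: 0.347
grip_force: 39.8
```

>>> carry_out --steps '[[[-0.09,0.85,0,0,0,0],[-0.11,0.87,0,0,0,0],[0,0,0,0,0,0],[0,0,0,0,0,0],[0,0,0,0,0,0]]]'

```text
time: 10.32
eef_pos: [0.447, 0.2535, 0.1488]
ee_rot: [3.141, 0.001, 0.119]
force: [-0.1, -0.3, -0.5]
opening: 0.345
grip_force: 39.9
```

```bash
python3 - <<'E'
from h import *
o,c=wrist(); print(o["time"],o["eef_pos"],o["ee_rot"],o["opening"])
hsv=cv2.cvtColor(c["pixels"],cv2.COLOR_BGR2HSV).astype(int)
m=((hsv[...,0]<6)|(hsv[...,0]>174))&(hsv[...,1]>150)
p=pts(c,m); q=p[(p[:,2]<.02)&(abs(p[:,0]-.447)<.06)&(abs(p[:,1]-.254)<.06)]
print(len(q),cv2.minAreaRect(q[:,:2].astype(np.float32)*1000)); print(np.percentile(q,[2,50,98],axis=0))
cv2.imwrite("pics/w4.png",c["pixels"])
E
```

```text
10.3167 [0.44704813 0.25354379 0.14881291] [3.14082965e+00 9.12287622e-04 1.19254583e-01] 0.3453756723745107
8730 ((446.61273193359375, 254.00540161132812), (71.43265533447266, 72.37371826171875), 6.887132167816162)
[[0.41405241 0.21947646 0.00397434]
 [0.44973334 0.25500525 0.0055767 ]
 [0.48188996 0.28947747 0.01153541]]
```

View pics/w4.png

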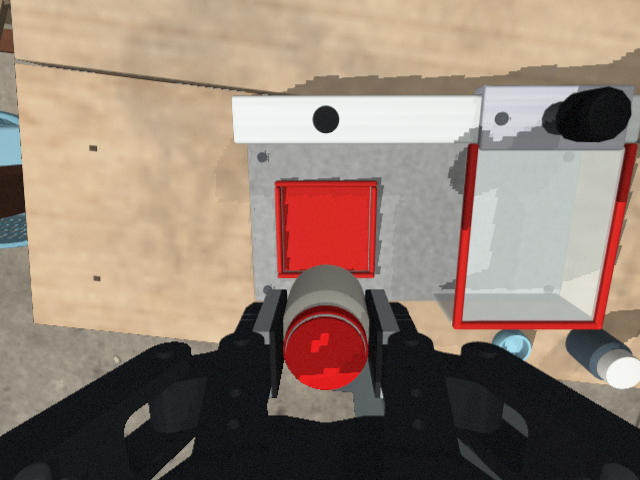

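The nest measures (.4466,.2540), directly below the held pot at (325,340). The cover is parked at (540,230). I'll lower the pot.

>>> carry_out --steps '[[[0,0,-0.6,0,0,0],[0,0,-0.6,0,0,0],[0,0,-0.6,0,0,0],[0,0,-0.6,0,0,0],[0,0,-0.5,0,0,0],[0,0,-0.2,0,0,0],[0,0,-0.1,0,0,0],[0,0,0,0,0,0],[0,0,0,0,0,0]]]'

```text
time: 11.12
eef_pos: [0.4482, 0.2538, 0.0226]
ee_rot: [-3.141, -0.002, 0.118]
force: [0.4, -0.2, -0.0]
opening: 0.348
grip_force: 39.9
```

>>> carry_out --steps '[[[0,0,-0.04,0,0,0],[0,0,0,0,0,0],[0,0,0,0,0,0]]]'

```text
time: 11.37
eef_pos: [0.4476, 0.254, 0.0203]
ee_rot: [-3.141, -0.001, 0.119]
force: [0.7, -0.5, -0.3]
opening: 0.348
grip_force: 39.9
```

>>> carry_out --steps '[[[0,0,0,0,0,0],[0,0,0,0,0,0],[0,0,0,0,0,0],[0,0,0,0,0,0],[0,0,0,0,0,0],[0,0,0,0,0,0]]]' --gripper -1

```text
time: 11.87
eef_pos: [0.4473, 0.2538, 0.0197]
ee_rot: [3.141, 0.0, 0.119]
force: [-0.4, -0.3, -0.1]
opening: 0.998
grip_force: 0.0
```

>>> carry_out --steps '[[[0,0,0.3,0,0,0],[0,0,0.8,0,0,0],[0,0,0.95,0,0,0],[0,0,0.95,0,0,0],[0,0,0.8,0,0,0],[0,0,0,0,0,0],[0,0,0,0,0,0],[0,0,0,0,0,0]]]'

```text
time: 12.53
eef_pos: [0.447, 0.2537, 0.1716]
ee_rot: [3.141, 0.0, 0.119]
force: [0.4, 0.6, -0.7]
opening: 0.999
grip_force: 0.0
```

```bash
python3 - <<'E'
from h import *
o,c=look('pot_red_mid','w5',.04,.06,(.447,.254)); print(c["hand_eye"][:3,3])
P=pts(c,c["z_map"]>0)
for t in ("knob_grip","plunger"):
    for r in regions_of(t,"wrist")[:2]:
        p=pts(c,r["region"]); q=p[p[:,2]>.1]; print(t,r["confidence"],np.round(r["rect"]),len(q),q.mean(0) if len(q) else "",cv2.minEnclosingCircle(q[:,:2].astype(np.float32)) if len(q) else "")
E
```

```text
12.5333 [0.44700656 0.25370505 0.17161321] [3.14142174e+00 3.15834394e-04 1.18782179e-01] 0.9990903115469264 0.0 [ 0.38714227  0.57330982 -0.66305755]
depth 1238 [0.44780498 0.25499206 0.04988199] ((0.4466961622238159, 0.25501102209091187), 0.013826677575707436)
[ 0.06468314 -0.00081047 -0.14154553]
knob_grip 0.77 [564. 118.  67.  48.] 1878 [0.53578932 0.14159871 0.10493793] ((0.5360116958618164, 0.1400081217288971), 0.012134099379181862)
plunger 0.96 [566. 114.  62.  54.] 1833 [0.53583821 0.14182681 0.10497134] ((0.5361224412918091, 0.14058545231819153), 0.012034506537020206)
```

>>> carry_out --steps '[[[0.55,-0.71,0,0,0,0],[0.56,-0.71,0,0,0,0],[0.56,-0.71,0,0,0,0],[0.56,-0.71,0,0,0,0],[0,0,-0.6,0,0,0],[0,0,-0.7,0,0,0],[0,0,-0.6,0,0,0],[0,0,-0.3,0,0,0],[0,0,-0.15,0,0,0],[0,0,0,0,0,0]]]'

```text
time: 13.57
eef_pos: [0.5358, 0.1402, 0.0764]
ee_rot: [3.141, 0.003, 0.119]
force: [0.3, 0.8, 0.2]
opening: 1.0
grip_force: 0.0
```

>>> carry_out --steps '[[[0,0,0,0,0,0],[0,0,0,0,0,0],[0,0,0,0,0,0],[0,0,0,0,0,0],[0,0,0,0,0,0],[0,0,0,0,0,0],[0,0,0,0,0,0],[0,0,0,0,0,0],[0,0,0,0,0,0]]]' --gripper 1 --squeeze 70

```text
time: 14.32
eef_pos: [0.5369, 0.1403, 0.0787]
ee_rot: [3.142, -0.001, 0.119]
force: [-1.3, 0.1, 6.1]
opening: 0.255
grip_force: 68.4
```

>>> carry_out --steps '[[[0,0,0.1,0,0,0],[0,0,0.1,0,0,0],[0,0,0.1,0,0,0],[0,0,0.06,0,0,0],[0,0,0,0,0,0],[0,0,0,0,0,0],[0,0,0,0,0,0]]]'

```text
time: 14.9
eef_pos: [0.5367, 0.1403, 0.0914]
ee_rot: [3.142, -0.0, 0.119]
force: [7.1, 1.1, -6.7]
opening: 0.252
grip_force: 68.7
```

>>> carry_out --steps '[[[-0.015,0.12,0,0,0,0],[-0.04,0.34,0,0,0,0],[-0.04,0.34,0,0,0,0],[-0.04,0.34,0,0,0,0],[-0.04,0.34,0,0,0,0],[-0.04,0.34,0,0,0,0],[-0.04,0.34,0,0,0,0],[-0.04,0.34,0,0,0,0],[-0.04,0.34,0,0,0,0],[-0.02,0.16,0,0,0,0]]]'

```text
time: 15.73
eef_pos: [0.522, 0.2613, 0.0913]
ee_rot: [3.141, 0.001, 0.119]
force: [5.0, -0.3, -6.6]
opening: 0.253
grip_force: 68.9
```

>>> carry_out --steps '[[[-0.015,0.1,0,0,0,0],[0,0,0,0,0,0],[0,0,0,0,0,0],[0,0,0,0,0,0]]]'

```text
time: 16.07
eef_pos: [0.5217, 0.2637, 0.0913]
ee_rot: [3.14, 0.001, 0.118]
force: [5.3, -1.2, -7.0]
opening: 0.251
grip_force: 69.3
```

>>> carry_out --steps '[[[0,0.02,0,0,0,0],[0,0,-0.08,0,0,0],[0,0,-0.08,0,0,0],[0,0,-0.08,0,0,0],[0,0,-0.08,0,0,0],[0,0,0,0,0,0],[0,0,0,0,0,0],[0,0,0,0,0,0]]]'

```text
time: 16.73
eef_pos: [0.5217, 0.2638, 0.0789]
ee_rot: [3.139, 0.001, 0.118]
force: [3.7, -5.1, -3.8]
opening: 0.255
grip_force: 69.7
```

>>> carry_out --steps '[[[0,0,0,0,0,0],[0,0,0,0,0,0],[0,0,0,0,0,0],[0,0,0,0,0,0],[0,0,0,0,0,0],[0,0,0,0,0,0]]]' --gripper -1

```text
time: 17.23
eef_pos: [0.5216, 0.2652, 0.0795]
ee_rot: [-3.142, -0.0, 0.119]
force: [-0.5, -0.1, 0.7]
opening: 1.001
grip_force: 0.0
```

>>> carry_out --steps '[[[0,0,0.3,0,0,0],[0,0,0.8,0,0,0],[0,0,0.9,0,0,0],[0,0,0.9,0,0,0],[-0.5,-0.8,0,0,0,0],[-0.5,-0.8,0,0,0,0],[0,0,0,0,0,0],[0,0,0,0,0,0],[0,0,0,0,0,0]]]'

```text
time: 17.98
eef_pos: [0.4821, 0.2013, 0.1965]
ee_rot: [-3.141, -0.002, 0.119]
force: [-0.1, 0.5, 0.1]
opening: 0.996
grip_force: 0.0
```

```bash
python3 - <<'E'
from h import *
o,c=look('knob_grip','w6',.1,.13,(.5215,.263))
cv2.imwrite("pics/w6.png",c["pixels"])
c=capture("top")
for t in ("pot_maroon_mid","pot_slate_mid","pot_green_mid"):
    for r in regions_of(t,"top")[:1]: p=pts(c,r["region"]);print(t,r["confidence"],np.median(p,0))
E
```

```text
17.9833 [0.48206513 0.20127508 0.19648193] [-3.14104988e+00 -1.79387987e-03  1.18512503e-01] 0.996226663892253 0.0 [-0.05217025  0.53546922  0.13080559]
depth 1306 [0.52133223 0.26363775 0.10509576] ((0.5208167433738708, 0.2645072042942047), 0.011929388158023357)
pot_maroon_mid 0.53 [0.58309652 0.01693562 0.05143394]
pot_slate_mid 0.69 [0.3801839  0.03470597 0.0457234 ]
pot_green_mid 0.77 [ 0.42331358 -0.28286936  0.05039816]
```

View pics/w6.png

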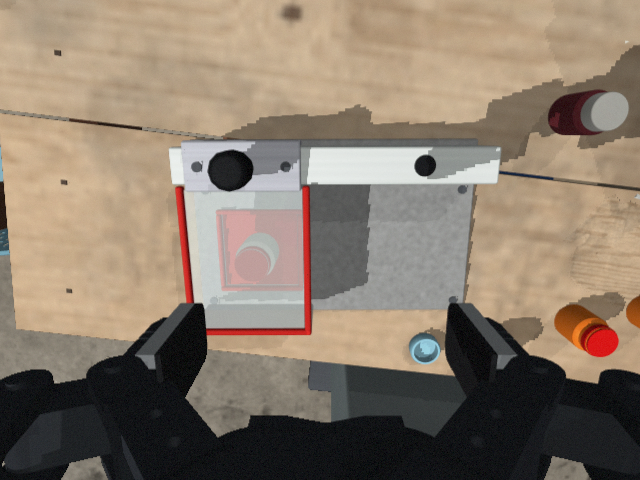

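The cover at (245,255) is shut over the upright red pot at (255,258). The knob at (230,170) is down at its original height (mean z .1051 now, .1050 before).

```bash
python3 -c "
from workcell import finish_job
print(finish_job())"
```

```text
the job is handed in; nothing more can be done
None
```

The job is handed in at about 18 s of the 61 s allowed, and the last look showed it complete, though the hand-in call gave no verdict: green pot upright in the green nest, red pot upright in the red nest, cover shut over it with the plunger down in its second hole, and the untagged pots unmoved.

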